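# Pocket the tape deck parts in order, then hold the loupe in focus over the roller

## Robot

A 7-joint arm with a two-finger parallel gripper is mounted at the origin on the work surface. World frame = base frame: x ahead of the robot, y to its left, z up, the work surface at z = 0. Lengths are in m, angles in rad, forces in N, time in s.
With the tool pointing down it reaches from about 0.425 to 0.925 m from the base axis. Payload 6.8 kg.
Tool frame: the origin (TCP) lies at the very end of the fingers, on their centre line; the grasp point (between the pads) lies 19 mm behind it (r.hold_point_z is the distance from the TCP to the grasp point, in m); z points along the fingers, y is the direction in which the jaws open and shut (so a half turn about z gives the same grasp; the last joint's range is limited). The gripper opens to 88 mm and grips with 3 to 60 N. Pads are 20 mm wide; open, the fingers measure 115 mm over their backs; the gripper's body (75 mm by 178 mm) begins 61 mm behind the grasp point.
Start: joints at [-1.239, 0.477, 0.022, 1.555, -0.011, 1.109, -0.083], TCP at [0.287, 0.611, 0.223] pointing down, gripper open.
Joint ranges: [-2.96, 2.96], [-0.34, 2.1], [-1.41, 1.46], [0.24, 2.44], [-1.37, 4.51], [0.17, 1.92], [-2.96, 2.96]. Speed limits (rad/s): [2.39, 2.39, 3.14, 3.14, 3.14, 3.14, 3.14].

## Interface

Orientations are given as a 3x3 rotation matrix whose columns are the frame's x, y, z axes.
In Python, from station import r gives the robot as it stands.
- The arm moves only by the shell command python3 -m crank 'ROWS' [OPENING]. ROWS is a JSON object of lists of equal length, an entry for each row: "dp": the shift along the tool's x, y, z in m, a list of three; "turn": the turn, a rotation vector about the tool's x, y, z in degrees, a list of three. A call has 1 to 20 rows; each row shifts and turns the commanded pose from where the row before left it, along the tool's axes as they then stand; what a row does not reach is not made up. A row lasts 1/8 s, in which the tool goes at most 62.5 mm and 10.7 degrees, less where a joint would pass 70% of its speed; a pose out of reach is approached as far as the arm can. A call is refused whole if a number of a shift passes 0.0625 or a number of a turn 10.7, either way. A call with a gripper value outside its range is refused whole. OPENING is the closure, from 0 (fully open) to 1 (shut), set as the call begins (- or left out, the last holds). The fingers move at their own pace and stop on an object; the grip force is fixed at half the most. Time passes only in rows, so rows that do not move let the fingers close. It gives the time, the measured TCP pose, the force and the opening at its end, in the units of the state.
- r.sense(): the state, without advancing time (a new reading comes with each control period).
- r.snapshot(name): name is "scene" or "top"; returns a dict with "img" (480x640x3 uint8, blue, green, red), "fx", "fy", "cx", "cy" (pixels), "extrinsics" (4x4, takes a point from camera to world coordinates). Camera axes: x right, y up, looking along -z (the intrinsics and any distortion apply to the point x, -y, -z); pixel columns grow to the right and rows downward; lengths in m; the calibration is good to about 2 mm. A picture is of the moment at which its call begins. There is no depth.
- r.finish_job(): hands the job in, once; it reports no verdict.
Trained networks look in a picture, given as the dict that the camera call returned (one of the last four; its "shot" number tells which), for a name from the list of things; names that differ only in an ending like _2 or _b are one class to them, and where a whole thing is asked for, a point or a joint stands for the part that bears it (a point fixed in the world has none). Each returns a list of dicts, best first, with "confidence" (0 to 1); they miss things now and then, are a little off and sometimes report something else, mostly with a low value. They report only what shows in the picture. A call takes as long as a camera call. They do not tell look-alikes from the thing itself.
- r.masks_of(label, picture): "mask" (480x640 bool, what is visible of it) and "position" ([column, row] in pixels, amid what is visible of it).
The state is a dict: "clock": time; "joints": joint angles; "joint_vel": joint speeds; "joint_efforts": joint torques, N m; "eef_pos": TCP position; "tool_rot": TCP orientation; "ft_force": force on the tool from outside, world axes, zero at the start; "moment": the same for the moment, N m; "opening": finger opening in m.
Only numpy, scipy, OpenCV 4.12 (cv2) and the standard library are available. Lean on these libraries where they do the work, as an engineer would, in place of code of your own. Each camera call takes 0.05 s, during which the arm holds its last target.

## Task

The pinch roller off the tape deck already stands in the first pocket of the parts block, next to the column of the inspection stand; keeping the order in which they came off, set the tension post (the one with the thin stem) upright into the middle pocket, then the grooved guide roller into the end pocket, each put in gently and right down to the pocket floor. Then take the loupe by its handle, fingers off the glass, and finish while still holding it, level and still, with the lens straight above the guide roller and the middle of the lens at the height of the stop collar's top face, which marks where the loupe is in focus. Nothing but the gripper may carry the loupe at the end, and leave the collar and everything else where they are.

Things in the scene. Friction and masses are not known exactly. Their poses are not given: they have to be found in the camera images.
- guide_roller: Guide roller, loose, plain aluminium, starts standing upright on the bench: diameter 24 mm, 36 mm tall, with a tape groove 7 mm wide and 18 mm in diameter from 16 to 23 mm above its underside and a small ball bearing in its top face; 45 g. Origin: centre of its underside; z up along its axis.
- tension_post: Tension post, loose, starts standing upright on the bench: round aluminium foot 24 mm in diameter and 16 mm tall, above it a thin steel stem 12 mm in diameter, 46 mm tall over all; 40 g. Origin: centre of its underside; z up along its axis. It may change places with the guide roller from one start to the next.
- pinch_roller: Pinch roller with a black rubber tyre 30 mm in diameter, 33 mm tall over all, already standing in the first pocket. To be left there. Origin: centre of its underside.
- stand: Inspection stand, fixed: grey base plate 120 x 290 mm, 14 mm thick; on it a white plastic parts block 50 x 140 mm, its top 36 mm above the bench, with three round pockets in a row 45 mm apart; beyond the first pocket, 80 mm from its centre and in line with the row, a steel column 20 mm in diameter, 184 mm high. Origin: underside, centre; y runs along the row towards the column.
- pocket1 (a point): First pocket, the one nearest the column, holding the pinch roller. Each pocket is 27 mm in diameter, 14 mm deep, with a 2 mm chamfer at the mouth. This point: centre of the pocket's floor, 22 mm above the bench. Axes: those of the stand.
- pocket2 (a point): Middle pocket, as pocket1. This point: centre of its floor, 22 mm above the bench. A part seated in it has its origin here.
- pocket3 (a point): End pocket, the one farthest from the column, as pocket1. This point: centre of its floor, 22 mm above the bench. A part seated in it has its origin here.
- collar_top (a point): Stop collar on the stand's column: dark steel ring 38 mm in diameter, 14 mm tall, with a thumb screw; set anew each time, its top face 110 to 150 mm above the bench. This point: centre of its top face, on the column's axis, z up. Keep clear of it: it slips if pushed up or down with more than about 20 N.
- loupe: Hand loupe lying flat on the bench, 110 g: steel ring 64 mm in outer diameter, 12 mm thick, and a black flat-sided handle 18 mm wide, 16 mm thick, from 45 to 150 mm from the lens's centre along -x. Undersides flush. Origin: centre of the ring's underside; x points from handle to lens, z up, square to the lens. Centre of mass about 45 mm from the lens's centre, on the handle's side.
- lens_centre (a point): Middle of the loupe's lens, 6 mm above the loupe's origin (half the ring's thickness). It is this point that belongs at the height of the collar's top face, above the guide roller's axis.
- lens: The loupe's glass, 55 mm in diameter, 6 mm thick, set in its ring. Not to be touched with the fingers. Origin: that of the loupe.
- reel: Full tape reel lying flat, 127 mm in diameter, 14 mm tall. To be left alone.
- oil_bottle: Small oil bottle, upright, 36 mm in diameter, 85 mm tall. To be left alone.
- flywheel: Brass flywheel lying flat, 52 mm in diameter, its shaft pointing up to 31 mm. To be left alone.
- screw_tin: Open round tin with screws, 64 mm in diameter, 18 mm tall. To be left alone.
- screwdriver: Screwdriver lying near the robot, 170 mm long. To be left alone.
- brush: Small brush lying on the bench, 160 mm long. To be left alone.
- motor: Small steel motor standing upright, 36 mm in diameter, 41 mm tall. To be left alone.
Not all that is in view belongs to the job. What is shaped like the loupe but orange is not meant.

How it is judged:
By the outcome, as a careful person would: the job done as asked, in the order asked, and still so for the second after the job is handed in, while the arm keeps its last pose, push and grip.
It also fails if it takes over 72 s, if anything falls off the work surface, if the arm or the gripper's body presses on something with over 40 N, if the wrist force passes 120 N, or if a joint passes its speed limit or range.

## Working session

There is one attempt and no reset: what is moved stays moved. The work goes in short steps, Python scripts to look and compute and a shell command to move; the robot and the scene stay as the last step left them, time stands still between calls to the robot, and variables do not carry over. Pictures are saved under pics/ and viewed, and the job is handed in when it is done.

```bash
ls; mkdir -p pics; python3 - <<'E'
from station import r
import cv2
s=r.sense(); print({k:s[k] for k in s})
print(r.hold_point_z)
for n in ("scene","top"):
    p=r.snapshot(n); cv2.imwrite(f"pics/{n}0.png",p["img"]); print(n,p["fx"],p["fy"],p["cx"],p["cy"],p["extrinsics"],[k for k in p])
E
```

```text
pics
{'clock': 0.0, 'joints': array([-1.23910839,  0.47775716,  0.022362  ,  1.55640692, -0.01150049,
        1.10928187, -0.0830956 ]), 'joint_vel': array([ 0.00114682, -0.00080017, -0.00022743,  0.00058341,  0.00038367,
        0.00245741,  0.0018771 ]), 'joint_efforts': array([ 2.35120515e-04, -5.82875991e+01,  1.53486427e+00, -2.72595763e+01,
       -5.43099968e-02,  1.72485091e-02,  1.59606279e-04]), 'eef_pos': array([0.28715911, 0.61023665, 0.22172975]), 'tool_rot': array([[-9.04844760e-01,  4.25741223e-01, -6.09075868e-04],
       [ 4.25741637e-01,  9.04843332e-01, -1.61369630e-03],
       [-1.35898797e-04, -1.71945360e-03, -9.99998513e-01]]), 'ft_force': array([-0.21379892, -0.57294321,  0.74634954]), 'moment': array([ 0.00637109, -0.03452584,  0.04293988]), 'opening': 0.08836033754469308}
0.0187
scene 524.1595780916396 524.1595780916396 318.3596376043041 242.57955520638922 [[ 0.78667665 -0.51864848  0.3348785   0.95425384]
 [ 0.61734745  0.66498717 -0.42032629 -0.49035858]
 [-0.00468832  0.53739727  0.84331619  1.05260347]
 [ 0.          0.          0.          1.        ]] ['img', 'fx', 'fy', 'cx', 'cy', 'extrinsics', 'shot']
top 553.9388045988712 553.9388045988712 317.23761239497895 236.4489135783432 [[-8.65663070e-04  9.97448281e-01 -7.13875189e-02  4.94230803e-01]
 [-9.99805525e-01  5.43178972e-04  1.97133571e-02 -1.75557722e-02]
 [ 1.97018303e-02  7.13907010e-02  9.97253832e-01  1.36736566e+00]
 [ 0.00000000e+00  0.00000000e+00  0.00000000e+00  1.00000000e+00]] ['img', 'fx', 'fy', 'cx', 'cy', 'extrinsics', 'shot']
```

View pics/scene0.png

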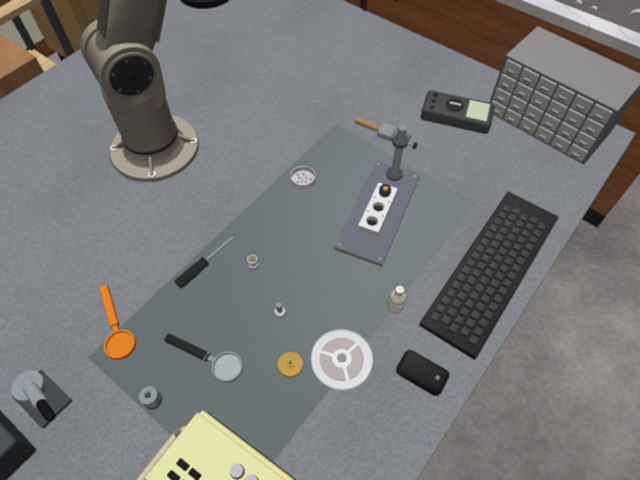

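View pics/top0.png

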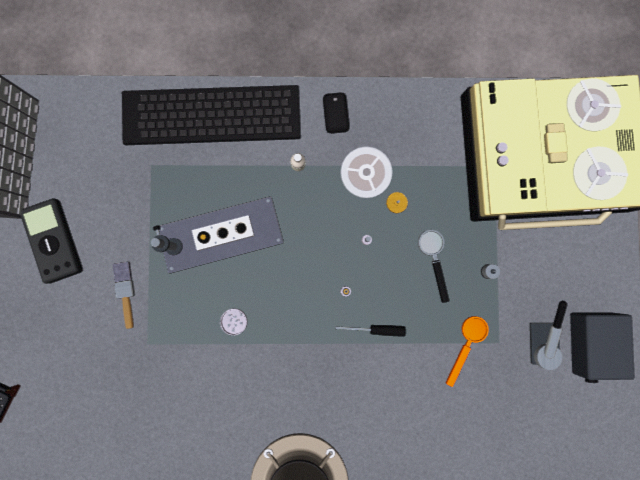

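```bash
cat > h.py <<'E'
import numpy as np, cv2
from station import r
def ray(p,uv):
    E=np.array(p["extrinsics"]);u,v=uv
    d=np.array([(u-p["cx"])/p["fx"],-(v-p["cy"])/p["fy"],-1.0])
    return E[:3,3],E[:3,:3]@d
def atz(p,uv,z):
    o,d=ray(p,uv);return o+d*(z-o[2])/d[2]
def proj(p,X):
    E=np.array(p["extrinsics"]);X=np.atleast_2d(X)
    c=(X-E[:3,3])@E[:3,:3]
    return np.c_[p["cx"]+p["fx"]*c[:,0]/-c[:,2],p["cy"]-p["fy"]*c[:,1]/-c[:,2]]
def crop(img,x0,y0,x1,y1,s,name):
    cv2.imwrite("pics/"+name,cv2.resize(img[y0:y1,x0:x1],None,fx=s,fy=s,interpolation=cv2.INTER_CUBIC))
E
python3 - <<'E'
from h import *
names=["guide_roller","tension_post","pinch_roller","stand","loupe","lens","motor","flywheel","reel","screw_tin","oil_bottle","collar_top","screwdriver"]
for n in ("scene","top"):
    p=r.snapshot(n); 
    for k in names:
        for d in r.masks_of(k,p)[:3]:
            m=d["mask"];ys,xs=np.nonzero(m)
            print(n,k,round(d["confidence"],2),np.round(d["position"],1),m.sum(),xs.min(),xs.max(),ys.min(),ys.max(),np.round(atz(p,d["position"],0.02)[:2],3))
    np.savez(n+".npz",**{k:p[k] for k in p})
    if n=="top":
        crop(p["img"],320,180,510,320,4,"ct.png"); crop(p["img"],140,180,300,300,5,"cst.png")
    else:
        crop(p["img"],230,230,330,330,6,"cs.png"); crop(p["img"],320,110,430,270,5,"css.png")
E
```

```text
scene guide_roller 0.51 [249.7 260. ] 142 247 258 255 269 [ 0.449 -0.11 ]
scene tension_post 0.64 [276.3 310.9] 165 274 286 303 319 [ 0.581 -0.169]
scene pinch_roller 0.42 [387.6 190.4] 100 380 390 185 196 [0.585 0.252]
scene stand 0.65 [377.3 210.2] 5223 334 419 125 265 [0.6   0.186]
scene loupe 0.76 [115.7 338.3] 1207 100 135 285 359 [ 0.356 -0.424]
scene loupe 0.56 [222.4 356.8] 1314 165 242 334 382 [ 0.561 -0.316]
scene lens 0.85 [227.4 363.4] 535 214 240 354 379 [ 0.578 -0.319]
scene lens 0.63 [120.4 343.2] 463 107 132 332 354 [ 0.372 -0.425]
scene lens 0.5 [218.3 360.8] 1287 165 242 333 382 [ 0.56  -0.327]
scene motor 0.92 [146.2 394.8] 395 139 161 386 409 [ 0.496 -0.465]
scene flywheel 0.64 [291.8 364.1] 483 278 302 353 376 [ 0.683 -0.24 ]
scene reel 0.98 [343.5 359.7] 2872 312 372 330 389 [ 0.76  -0.167]
scene reel 0.46 [305.2 176.2] 451 291 315 166 188 [0.394 0.161]
scene reel 0.42 [220.5 363.1] 1165 166 243 335 382 [ 0.567 -0.328]
scene screw_tin 0.61 [302.1 176.6] 450 291 315 166 188 [0.389 0.155]
scene screw_tin 0.25 [384. 190.] 123 379 390 184 196 [0.577 0.247]
scene oil
[... 979 characters left out ...]
449 230 302 [ 0.555 -0.338]
top motor 0.63 [489.8 270.4] 190 481 498 265 277 [ 0.508 -0.466]
top flywheel 0.63 [397.8 203.3] 355 387 407 192 212 [ 0.672 -0.242]
top reel 0.67 [367.5 170.7] 2063 341 391 147 197 [ 0.753 -0.168]
top reel 0.4 [384.1 328.2] 471 337 405 325 336 [ 0.369 -0.206]
top screw_tin 0.67 [367.8 172.3] 2087 340 391 147 197 [ 0.749 -0.169]
top screw_tin 0.61 [233.8 321.5] 577 220 247 309 334 [0.385 0.157]
top oil_bottle 0.6 [296.6 160.2] 242 290 305 153 171 [0.779 0.006]
top collar_top 0.65 [220.9 238. ] 5698 151 282 198 273 [0.587 0.19 ]
top collar_top 0.53 [164.5 243. ] 181 154 169 226 252 [0.575 0.326]
top screwdriver 0.92 [388.9 328.7] 382 346 405 325 336 [ 0.367 -0.217]
```

View pics/ct.png

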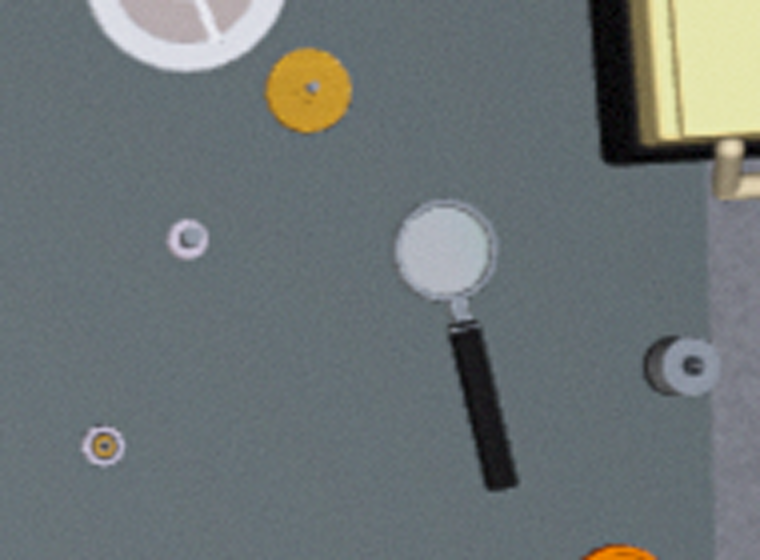

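View pics/cst.png

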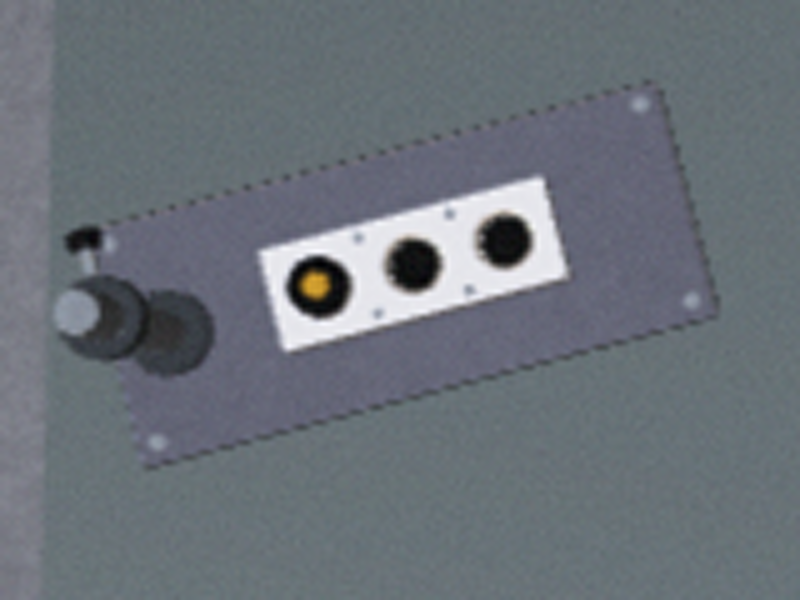

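View pics/cs.png

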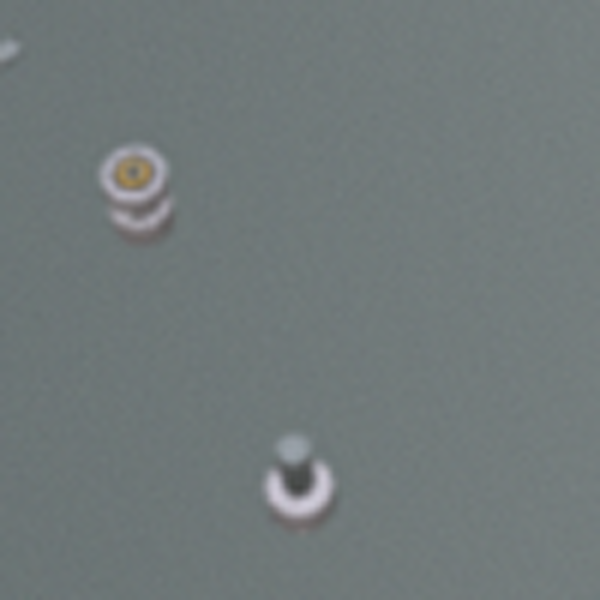

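View pics/css.png

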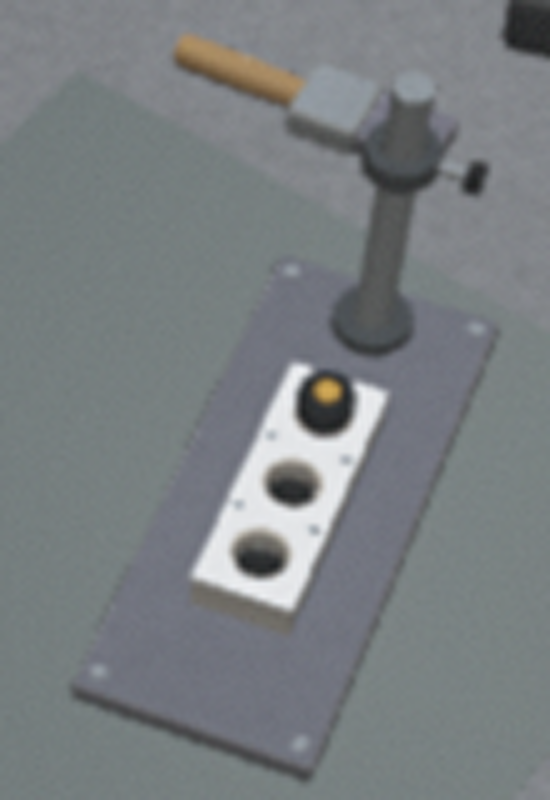

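```bash
cat > loc.py <<'E'
from h import *
from scipy.optimize import least_squares
P={n:dict(np.load(n+".npz")) for n in("scene","top")}
# silhouettes of roller and post: distance from the mat colour
def hull_model(p,c,stack):
    t=np.linspace(0,2*np.pi,60,endpoint=False)
    pts=np.concatenate([np.c_[c[0]+rad*np.cos(t),c[1]+rad*np.sin(t),0*t+z] for rad,z in stack])
    return proj(p,pts)
def sil(p,c,parts,x0,y0,w,s=8):
    m=np.zeros((w*s,w*s),np.uint8)
    for st in parts:
        q=hull_model(p,c,st); h=cv2.convexHull(((q-[x0,y0]+0.5)*s-0.5).astype(np.float32)).round().astype(np.int32)
        cv2.fillConvexPoly(m,h,1)
    return cv2.resize(m.astype(np.float32),(w,w),interpolation=cv2.INTER_AREA)
def fit(n,c0,parts):
    p=P[n];u=proj(p,[*c0,0.02])[0];w=36;x0,y0=(u-w/2).astype(int)
    im=p["img"][y0:y0+w,x0:x0+w].astype(float)
    bg=np.median(im.reshape(-1,3),0);d=np.linalg.norm(im-bg,axis=2)
    a=np.clip((d-18)/60,0,1)
    best=None
    for k,step in((5,.002),(5,.0008),(5,.0003)):
        cc=best[1] if best else c0
        for i in range(-k,k+1):
            for j in range(-k,k+1):
                c=(cc[0]+i*step,cc[1]+j*step);m=sil(p,c,parts,x0,y0,w)
                e=((m-a)**2).sum()
                if best is None or e<best[0]: best=(e,c)
    return best
roll=[[(.012,0),(.012,.016)],[(.009,.016),(.009,.023)],[(.012,.023),(.012,.036)]]
post=[[(.012,0),(.012,.016)],[(.006,.016),(.006,.046)]]
for nm,c0,pp in(("roller",(.458,-.110),roll),("post",(.581,-.169),post)):
    for n in P: e,c=fit(n,c0,pp);print(nm,n,round(e,1),np.round(c,4))
# block
S=8
def quad(n,box):
    p=P[n];x0,y0,x1,y1=box
    g=cv2.resize(p["img"][y0:y1,x0:x1],None,fx=S,fy=S,interpolation=cv2.INTER_CUBIC).min(2)
    m=(g>150).astype(np.uint8);cs,_=cv2.findContours(m,0,1);c=max(cs,key=cv2.contourArea)
    h=cv2.convexHull(c)
    for eps in range(4,80,2):
        q=cv2.approxPolyDP(h,eps,True)
        if len(q)==4:break
    return (q[:,0]+.5)/S-.5+[x0,y0]
Q={"top":quad("top",(185,205,262,260)),"scene":quad("scene",(350,175,405,245))}
for n in Q:
    W=np.array([atz(P[n],q,.036) for q in Q[n]]); print(n,np.round(Q[n],1).tolist())
    c=W.mean(0);L=[np.linalg.norm(W[i]-W[i-1]) for i in range(4)];print(np.round(W[:,:2],4).tolist(),np.round(c,4),np.round(L,4))
    i=int(np.argmax(L)); v=W[i]-W[i-1]; v2=W[(i+2)%4]-W[(i+1)%4]; d=(v/np.linalg.norm(v)-v2/np.linalg.norm(v2));d/=np.linalg.norm(d)
    if d[1]<0:d=-d
    print("ydir",np.round(d,4),"yaw",np.degrees(np.arctan2(-d[0],d[1])))
E
python3 loc.py
```

```text
roller scene 67.0 [ 0.4562 -0.108 ]
roller top 15.5 [ 0.458  -0.1123]
post scene 46.6 [ 0.5818 -0.1615]
post top 8.1 [ 0.5842 -0.1658]
top [[248.2, 215.3], [252.7, 234.9], [195.9, 249.1], [191.6, 229.6]]
[[0.6405, 0.1226], [0.5931, 0.1114], [0.5591, 0.2468], [0.606, 0.258]] [0.5997 0.1847 0.036 ] [0.1397 0.0487 0.1396 0.0482]
ydir [-0.2455  0.9694 -0.    ] yaw 14.212894132854505
scene [[378.9, 181.9], [397.1, 188.8], [376.8, 231.7], [357.8, 223.8]]
[[0.5589, 0.2491], [0.6064, 0.2586], [0.6394, 0.1237], [0.5914, 0.1146]] [0.599  0.1865 0.036 ] [0.1384 0.0484 0.1389 0.0488]
ydir [-0.2361  0.9717 -0.    ] yaw 13.658011550527206
```

In the top view, the white-rimmed parts are:
- (346,291): bearing in the top and a groove, so this is the guide roller.
- (367,239): thin stem on a foot, so this is the tension post.
- (490,271): larger steel motor, not wanted.
- (397,203): flywheel, not wanted.

The grey loupe is at (431,243) and the orange look-alike at (475,329). The crop confirms these choices, so I'm going to the post first.

```bash
python3 -m crank '{"dp":[[0,0,0],[0,0,0],[0,0,0],[0,0,0],[0,0,0],[-0.0585,0.0075,0],[-0.0585,0.0075,0],[-0.0585,0.0075,0],[-0.0585,0.0075,0],[-0.0585,0.0075,0],[-0.0585,0.0075,0],[-0.0585,0.0075,0],[-0.0585,0.0075,0],[-0.0585,0.0075,0],[-0.0585,0.0075,0],[-0.0585,0.0075,0],[-0.0585,0.0075,0],[-0.0585,0.0075,0],[-0.0585,0.0075,0]],"turn":[[0,0,10.2],[0,0,10.2],[0,0,10.2],[0,0,10.2],[0,0,10.2],[0,0,0],[0,0,0],[0,0,0],[0,0,0],[0,0,0],[0,0,0],[0,0,0],[0,0,0],[0,0,0],[0,0,0],[0,0,0],[0,0,0],[0,0,0],[0,0,0]]}' 0.4
cat > go.py <<'E'
import sys
from h import *
s=r.sense();R=np.array(s["tool_rot"]);p=np.array(s["eef_pos"])
t=np.array([float(a) for a in sys.argv[1:4]])
print("t",round(s["clock"],2),"pos",np.round(p,4),"d_tool",np.round(R.T@(t-p),4),"yaw_y",np.round(np.degrees(np.arctan2(R[1,1],R[0,1])),2),"z",np.round(R[:,2],4),"F",np.round(s["ft_force"],1),"open",round(s["opening"],4),"j",np.round(s["joints"],2))
E
python3 go.py .584 -.1655 .1
```

```text
clock: 3.88
eef_pos: [0.5855, -0.1611, 0.2228]
tool_rot: [[-0.239, 0.971, 0.001], [0.971, 0.239, 0.0], [0.0, 0.001, -1.0]]
ft_force: [1.1, 0.4, -0.2]
opening: 0.0527
t 3.88 pos [ 0.5855 -0.1611  0.2228] d_tool [-0.004  -0.0026  0.1228] yaw_y 13.84 z [ 7.e-04  3.e-04 -1.e+00] F [ 1.1  0.4 -0.2] open 0.0527 j [-0.27  0.41  0.58  1.75 -0.25  1.05  0.64]
```

```bash
python3 -m crank '{"dp":[[-0.004,-0.0026,0.035],[0,0,0.035],[0,0,0]],"turn":[[0,0,0],[0,0,0],[0,0,0]]}' 
python3 - <<'E'
from h import *
s=r.sense();T=np.array(s["eef_pos"]);R=np.array(s["tool_rot"]);print(T)
for n,b in(("scene",(220,250,340,350)),("top",(320,190,420,290))):
    p=r.snapshot(n);im=p["img"].copy()
    crop(im,*b,6,n+"1.png")
    print(n,np.round(6*(proj(p,[T,T+R[:,1]*.026,T-R[:,1]*.026,[T[0],T[1],.046],[T[0],T[1],.0]])-b[:2])).tolist())
E
```

```text
clock: 4.25
eef_pos: [0.5814, -0.1635, 0.1504]
tool_rot: [[-0.239, 0.971, -0.005], [0.971, 0.239, 0.001], [0.002, -0.005, -1.0]]
ft_force: [0.1, 0.7, 0.0]
opening: 0.052
[ 0.58137287 -0.16349091  0.15043028]
scene [[322.0, 183.0], [393.0, 212.0], [251.0, 154.0], [344.0, 324.0], [353.0, 379.0]]
top [[315.0, 279.0], [297.0, 210.0], [332.0, 347.0], [284.0, 297.0], [271.0, 305.0]]
```

View pics/scene1.png

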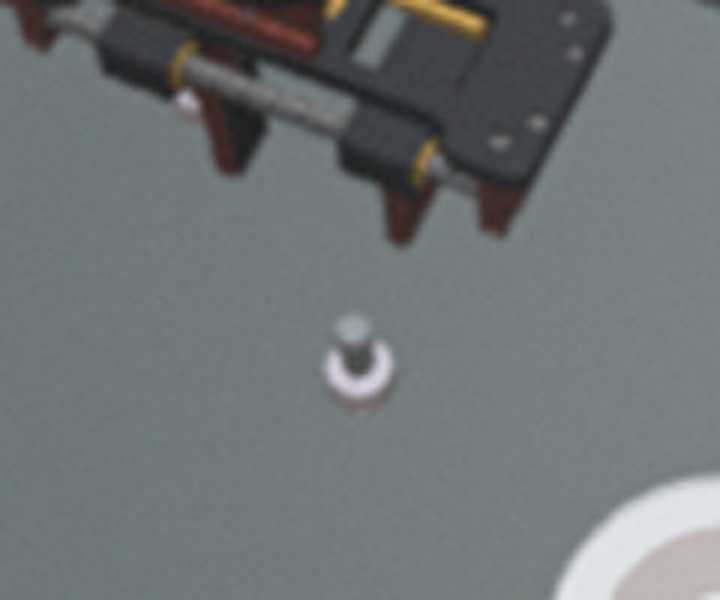

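View pics/top1.png

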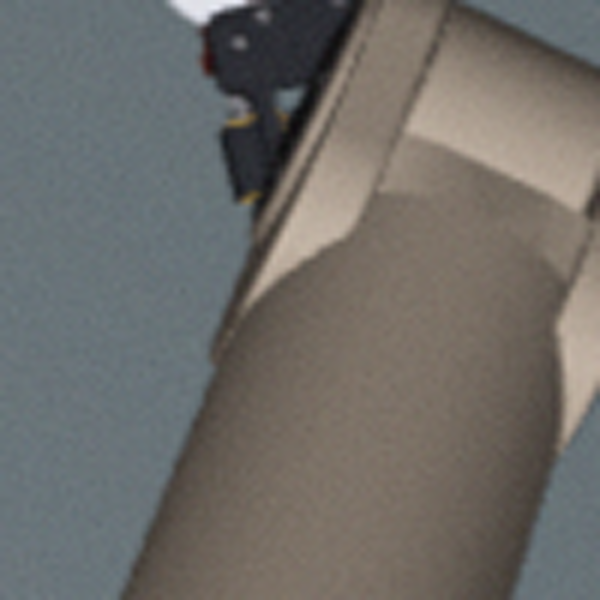

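```bash
python3 - <<'E'
from h import *
P={n:dict(np.load(n+".npz")) for n in("scene","top")}
print("scene stem",atz(P["scene"],(220+352/6-.42,250+326/6-.42),.046))
print("scene stem0",atz(P["scene"],(230+293/6-.42,230+449/6-.42),.046))
print("scene foot",atz(P["scene"],(220+359/6-.42,250+368/6-.42),.016))
print("top stem",atz(P["top"],(320+190/4-.4,180+238/4-.4),.046),"foot",atz(P["top"],(320+188/4-.4,180+240/4-.4),.016))
print("scene roller",atz(P["scene"],(230+134/6-.42,230+173/6-.42),.036),"top",atz(P["top"],(320+104/4-.4,180+446/4-.4),.036))
E
python3 go.py .583 -.165 .08
```

```text
scene stem [ 0.58266437 -0.16224429  0.046     ]
scene stem0 [ 0.58370242 -0.16291689  0.046     ]
scene foot [ 0.58445393 -0.16364791  0.016     ]
top stem [ 0.58251795 -0.16313459  0.046     ] foot [ 0.58329434 -0.1652036   0.016     ]
scene roller [ 0.45842853 -0.10928543  0.036     ] top [ 0.45831666 -0.11171756  0.036     ]
t 4.35 pos [ 0.5836 -0.1641  0.1535] d_tool [-0.0007 -0.0009  0.0735] yaw_y 13.81 z [ 6.e-04 -2.e-04 -1.e+00] F [-0.9  0.4  0.5] open 0.0525 j [-0.23  0.48  0.54  1.82 -0.31  0.92  0.69]
```

```bash
python3 -m crank '{"dp":[[0,0,0.04],[0,0,0.04],[0,0,0.03],[0,0,0.0215],[0,0,0],[0,0,0]],"turn":[[0,0,0],[0,0,0],[0,0,0],[0,0,0],[0,0,0],[0,0,0]]}'; python3 go.py .5836 -.1641 .02
python3 -m crank '{"dp":[[0,0,0],[0,0,0],[0,0,0],[0,0,0],[0,0,0]],"turn":[[0,0,0],[0,0,0],[0,0,0],[0,0,0],[0,0,0]]}' 1
python3 go.py .5836 -.1641 .02
```

```text
clock: 5.1
eef_pos: [0.5843, -0.1644, 0.0226]
tool_rot: [[-0.239, 0.971, 0.002], [0.971, 0.239, -0.0], [-0.001, 0.002, -1.0]]
ft_force: [-0.5, -0.8, -0.5]
opening: 0.0531
t 5.1 pos [ 0.5843 -0.1644  0.0226] d_tool [ 0.0004 -0.0007  0.0026] yaw_y 13.81 z [ 2.3e-03 -4.0e-04 -1.0e+00] F [-0.5 -0.8 -0.5] open 0.0531 j [-0.15  0.66  0.44  1.89 -0.42  0.68  0.78]
clock: 5.72
eef_pos: [0.5831, -0.164, 0.0211]
tool_rot: [[-0.238, 0.971, -0.0], [0.971, 0.238, 0.0], [0.0, -0.0, -1.0]]
ft_force: [-0.0, 0.0, 0.1]
opening: 0.0114
t 5.72 pos [ 0.5831 -0.164   0.0211] d_tool [-0.0002  0.0005  0.0011] yaw_y 13.8 z [-1.e-04  0.e+00 -1.e+00] F [-0.   0.   0.1] open 0.0114 j [-0.15  0.66  0.44  1.89 -0.42  0.68  0.78]
```

```bash
python3 -m crank '{"dp":[[0,0,-0.02],[0,0,-0.04],[0,0,-0.05],[0.048,0.0141,-0.01],[0.048,0.0141,0],[0.048,0.0141,0],[0.048,0.0141,0],[0.048,0.0141,0],[0.048,0.0141,0],[0.047,0.014,0],[0,0,0],[0,0,0]],"turn":[[0,0,0],[0,0,0],[0,0,0],[0,0,0],[0,0,0],[0,0,0],[0,0,0],[0,0,0],[0,0,0],[0,0,0],[0,0,0],[0,0,0]]}'; python3 go.py .5994 .1853 .075

```

```text
clock: 7.22
eef_pos: [0.5991, 0.1839, 0.142]
tool_rot: [[-0.238, 0.971, 0.001], [0.971, 0.238, -0.001], [-0.001, 0.001, -1.0]]
ft_force: [0.1, -1.0, -0.3]
opening: 0.0115
t 7.22 pos [0.5991 0.1839 0.142 ] d_tool [0.0013 0.0006 0.067 ] yaw_y 13.77 z [ 7.e-04 -5.e-04 -1.e+00] F [ 0.1 -1.  -0.3] open 0.0115 j [-0.77  0.52  0.51  1.78 -0.31  0.92  0.11]
```

```bash
python3 -m crank '{"dp":[[0.0013,0.0006,0.04],[0,0,0.035],[0,0,0],[0,0,0]],"turn":[[0,0,0],[0,0,0],[0,0,0],[0,0,0]]}'; python3 go.py .5994 .1853 .065
cat > look.py <<'E'
import sys
from h import *
n,x0,y0,x1,y1,f,name=sys.argv[1],*map(int,sys.argv[2:7]),sys.argv[7]
p=r.snapshot(n);np.savez(n+"_l.npz",**{k:p[k] for k in p});crop(p["img"],x0,y0,x1,y1,f,name)
E
python3 look.py scene 330 170 420 270 6 s2.png
```

```text
clock: 7.72
eef_pos: [0.6004, 0.185, 0.0678]
tool_rot: [[-0.237, 0.972, 0.002], [0.972, 0.237, 0.0], [-0.0, 0.002, -1.0]]
ft_force: [-0.0, 0.2, 0.3]
opening: 0.0113
t 7.72 pos [0.6004 0.185  0.0678] d_tool [ 0.0005 -0.0009  0.0028] yaw_y 13.69 z [ 1.8e-03  1.0e-04 -1.0e+00] F [-0.   0.2  0.3] open 0.0113 j [-0.73  0.62  0.46  1.82 -0.37  0.79  0.16]
```

View pics/s2.png

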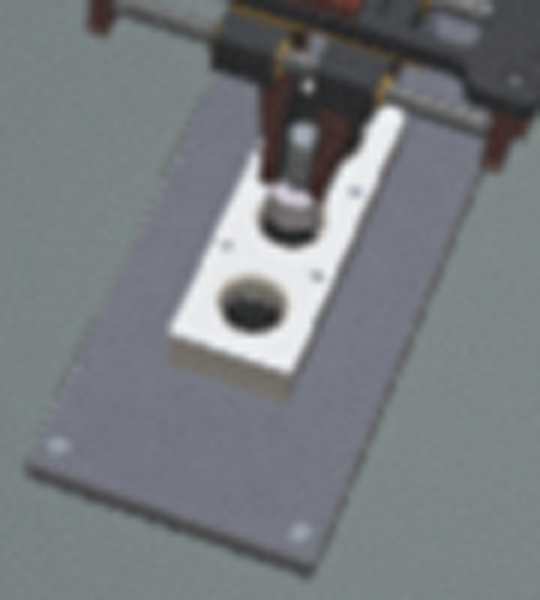

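```bash
python3 - <<'E'
from h import *
P={n:dict(np.load(n+".npz")) for n in("scene","top","scene_l")}
# hole rims: bright/dark boundary contour -> ellipse centre
S=8
for n,b in(("top",(185,205,262,260)),("scene",(350,175,405,245)),("scene_l",(350,205,405,245))):
    x0,y0,x1,y1=b;g=cv2.resize(P[n]["img"][y0:y1,x0:x1],None,fx=S,fy=S,interpolation=cv2.INTER_CUBIC).min(2)
    m=(g>150).astype(np.uint8)
    cs,h=cv2.findContours(m,cv2.RETR_CCOMP,cv2.CHAIN_APPROX_NONE)
    for i,c in enumerate(cs):
        if h[0][i][3]>=0 and cv2.contourArea(c)>1500:
            e=cv2.fitEllipse(c);u=(np.array(e[0])+.5)/S-.5+[x0,y0]
            print(n,np.round(u,2),np.round(np.array(e[1])/S,1),np.round(atz(P[n],u,.036)[:2],4))
p=P["scene_l"];im=cv2.resize(p["img"][170:270,330:420],None,fx=6,fy=6,interpolation=cv2.INTER_CUBIC)
t=np.linspace(0,2*np.pi,60)
s=r.sense();T=s["eef_pos"]
for z,rad,col in((-.021,.012,(0,0,255)),(-.005,.012,(0,255,0)),(.025,.006,(255,0,0))):
    q=proj(p,np.c_[T[0]+rad*np.cos(t),T[1]+rad*np.sin(t),0*t+T[2]+z]);q=((q-[330,170]+.5)*6-.5).round().astype(np.int32)
    cv2.polylines(im,[q],True,col,1)
cv2.imwrite("pics/s2o.png",im)
E
```

```text
top [203.34 236.91] [12.8 13.5] [0.5883 0.2296]
top [222.2  232.54] [11.3 11.6] [0.5988 0.1846]
top [240.4  227.66] [11.3 11.4] [0.6106 0.141 ]
scene [371.58 220.56] [ 9.4 11.4] [0.6116 0.1422]
scene [377.97 206.41] [ 9.1 11.1] [0.5999 0.1856]
scene_l [371.59 220.56] [ 9.3 11.3] [0.6116 0.1422]
```

View pics/s2o.png

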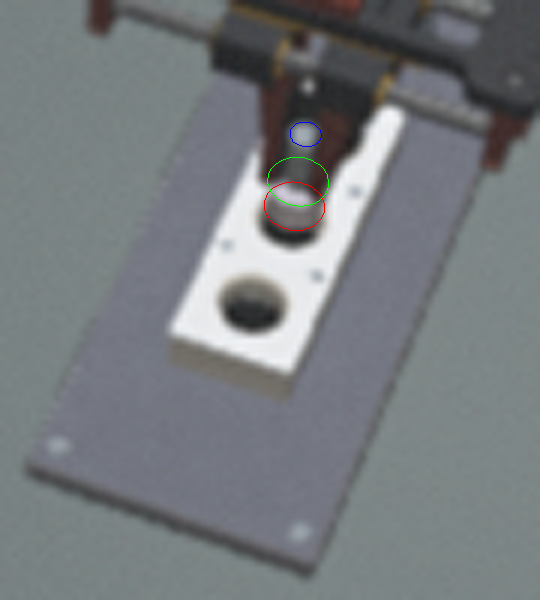

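```bash
python3 go.py .5998 .1857 .0555;  python3 -m crank '{"dp":[[0.001,-0.0003,0.004],[0,0,0.003],[0,0,0.002],[0,0,0.002],[0,0,0]],"turn":[[0,0,0],[0,0,0],[0,0,0],[0,0,0],[0,0,0]]}'; python3 go.py .5998 .1857 .043
```

```text
t 7.78 pos [0.6006 0.1854 0.0681] d_tool [ 0.0005 -0.0008  0.0126] yaw_y 13.71 z [ 2.5e-03  6.0e-04 -1.0e+00] F [-0.2  0.1 -0.3] open 0.0112 j [-0.73  0.62  0.46  1.82 -0.37  0.79  0.16]
clock: 8.4
eef_pos: [0.5986, 0.1871, 0.0549]
tool_rot: [[-0.239, 0.971, -0.0], [0.971, 0.239, -0.0], [-0.0, -0.0, -1.0]]
ft_force: [-0.4, -0.3, -0.2]
opening: 0.0109
t 8.4 pos [0.5986 0.1871 0.0549] d_tool [-0.0016  0.0009  0.0119] yaw_y 13.8 z [-4.e-04 -2.e-04 -1.e+00] F [-0.4 -0.3 -0.2] open 0.0109 j [-0.72  0.64  0.45  1.82 -0.38  0.77  0.16]
```

```bash
python3 -m crank '{"dp":[[-0.0007,0.0005,0.002],[0,0,0.002],[0,0,0]],"turn":[[0,0,0],[0,0,0],[0,0,0]]}'; python3 go.py .5998 .1857 .043
```

```text
clock: 8.78
eef_pos: [0.5992, 0.1865, 0.0509]
tool_rot: [[-0.238, 0.971, -0.0], [0.971, 0.238, -0.0], [-0.0, -0.0, -1.0]]
ft_force: [0.7, -0.3, 0.1]
opening: 0.0114
t 8.78 pos [0.5992 0.1865 0.0509] d_tool [-0.0009  0.0004  0.0079] yaw_y 13.8 z [-4.e-04 -1.e-04 -1.e+00] F [ 0.7 -0.3  0.1] open 0.0114 j [-0.72  0.64  0.44  1.82 -0.38  0.76  0.17]
```

```bash
python3 -m crank '{"dp":[[0,0,0.002],[0,0,0.002],[0,0,0.0015],[0,0,0],[0,0,0]],"turn":[[0,0,0],[0,0,0],[0,0,0],[0,0,0],[0,0,0]]}'; python3 go.py .5998 .1857 .043
```

```text
clock: 9.4
eef_pos: [0.5994, 0.1866, 0.0457]
tool_rot: [[-0.239, 0.971, 0.0], [0.971, 0.239, 0.0], [0.0, 0.0, -1.0]]
ft_force: [-0.4, -0.3, -0.0]
opening: 0.0113
t 9.4 pos [0.5994 0.1866 0.0457] d_tool [-0.0009  0.0002  0.0027] yaw_y 13.8 z [ 0.  0. -1.] F [-0.4 -0.3 -0. ] open 0.0113 j [-0.72  0.65  0.44  1.83 -0.39  0.75  0.17]
```

```bash
python3 -m crank '{"dp":[[0,0,0.001],[0,0,0.001],[0,0,0.0005],[0,0,0]],"turn":[[0,0,0],[0,0,0],[0,0,0],[0,0,0]]}'; python3 go.py .5998 .1857 .043
```

```text
clock: 9.9
eef_pos: [0.5994, 0.1866, 0.0432]
tool_rot: [[-0.239, 0.971, 0.0], [0.971, 0.239, 0.0], [0.0, 0.0, -1.0]]
ft_force: [0.9, 0.3, 0.3]
opening: 0.0117
t 9.9 pos [0.5994 0.1866 0.0432] d_tool [-0.001   0.0002  0.0002] yaw_y 13.8 z [ 0.e+00  1.e-04 -1.e+00] F [0.9 0.3 0.3] open 0.0117 j [-0.72  0.65  0.44  1.83 -0.39  0.75  0.17]
```

```bash
python3 -m crank '{"dp":[[0,0,0.0005],[0,0,0.0003],[0,0,0]],"turn":[[0,0,0],[0,0,0],[0,0,0]]}'; python3 go.py .5998 .1857 .043
```

```text
clock: 10.28
eef_pos: [0.5995, 0.1866, 0.0431]
tool_rot: [[-0.238, 0.971, 0.0], [0.971, 0.238, 0.0], [0.0, 0.0, -1.0]]
ft_force: [-2.8, -1.4, 6.1]
opening: 0.0113
t 10.28 pos [0.5995 0.1866 0.0431] d_tool [-0.0009  0.0001  0.0001] yaw_y 13.79 z [ 0.e+00  5.e-04 -1.e+00] F [-2.8 -1.4  6.1] open 0.0113 j [-0.72  0.65  0.44  1.83 -0.39  0.75  0.17]
```

```bash
python3 -m crank '{"dp":[[0,0,0],[0,0,0],[0,0,-0.004],[0,0,-0.03],[0,0,-0.04],[0,0,-0.03],[-0.0425,-0.0347,0],[-0.0425,-0.0347,0],[-0.0425,-0.0347,0],[-0.0425,-0.0347,0],[-0.0425,-0.0347,0],[-0.0425,-0.0347,0],[0,0,0.04],[0,0,0.03],[0,0,0]],"turn":[[0,0,0],[0,0,0],[0,0,0],[0,0,0],[0,0,0],[0,0,0],[0,0,0],[0,0,0],[0,0,0],[0,0,0],[0,0,0],[0,0,0],[0,0,0],[0,0,0],[0,0,0]]}' 0.5; python3 go.py .4584 -.1105 .0175
python3 look.py scene 330 110 420 270 5 s3.png;python3 look.py top 140 180 300 300 5 t3.png
```

```text
clock: 12.15
eef_pos: [0.4565, -0.1108, 0.0752]
tool_rot: [[-0.238, 0.971, -0.004], [0.971, 0.238, -0.0], [0.001, -0.004, -1.0]]
ft_force: [0.1, 0.1, 0.5]
opening: 0.0439
t 12.15 pos [ 0.4565 -0.1108  0.0752] d_tool [-0.0002  0.0021  0.0577] yaw_y 13.76 z [-3.7e-03 -1.0e-04 -1.0e+00] F [0.1 0.1 0.5] open 0.0439 j [-0.34  0.4   0.54  2.19 -0.35  0.64  0.69]
```

View pics/s3.png

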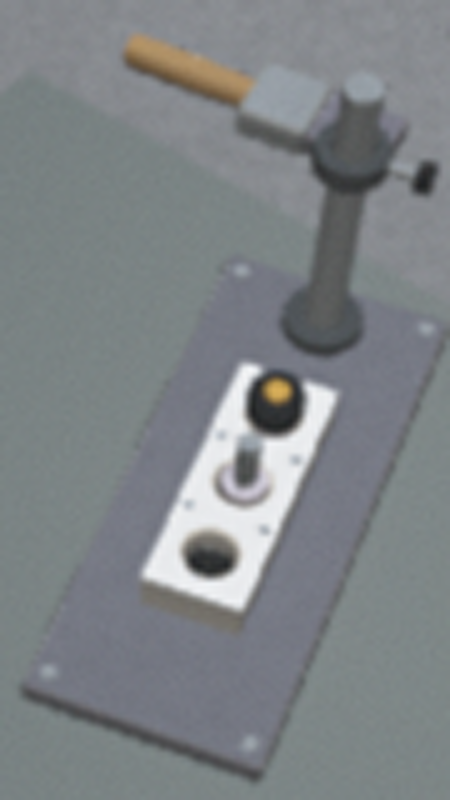

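View pics/t3.png

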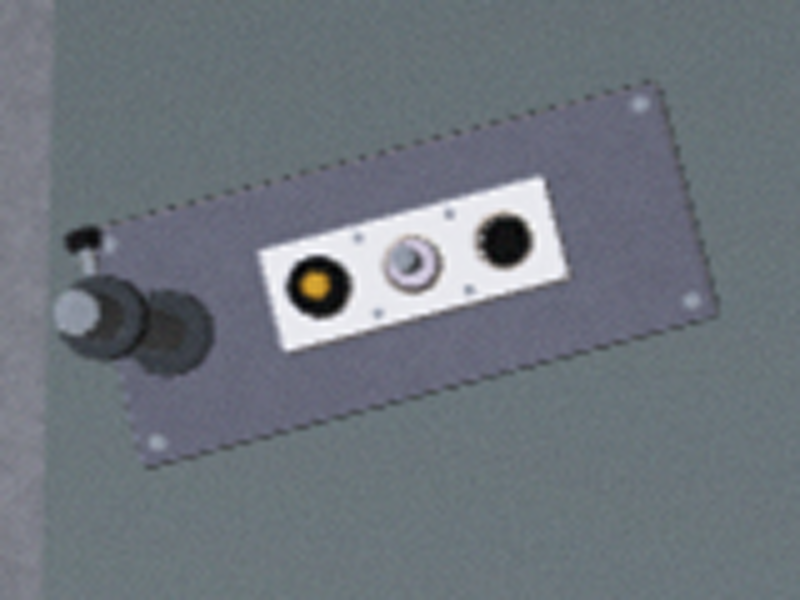

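The post stands upright in the middle pocket (top image around (222,232)). Next I descend on the guide roller.

```bash
python3 -m crank '{"dp":[[0,0.001,0.025],[0,0,0.02],[0,0,0.0115],[0,0,0],[0,0,0]],"turn":[[0,0,0],[0,0,0],[0,0,0],[0,0,0],[0,0,0]]}'; python3 go.py .4584 -.1105 .0175
python3 -m crank '{"dp":[[0,0,0],[0,0,0],[0,0,0],[0,0,0]],"turn":[[0,0,0],[0,0,0],[0,0,0],[0,0,0]]}' 1; python3 go.py .6113 .1421 .0175
```

```text
clock: 12.88
eef_pos: [0.4597, -0.1106, 0.0207]
tool_rot: [[-0.239, 0.971, 0.001], [0.971, 0.239, -0.0], [-0.0, 0.001, -1.0]]
ft_force: [0.0, -0.7, 0.4]
opening: 0.044
t 12.88 pos [ 0.4597 -0.1106  0.0207] d_tool [ 0.0004 -0.0012  0.0032] yaw_y 13.8 z [ 1.4e-03 -1.0e-04 -1.0e+00] F [ 0.  -0.7  0.4] open 0.044 j [-0.26  0.51  0.45  2.2  -0.45  0.52  0.77]
clock: 13.38
eef_pos: [0.4592, -0.1105, 0.02]
tool_rot: [[-0.239, 0.971, 0.0], [0.971, 0.239, 0.0], [-0.0, 0.0, -1.0]]
ft_force: [0.9, 0.3, 2.8]
opening: 0.0224
t 13.38 pos [ 0.4592 -0.1105  0.02  ] d_tool [0.209  0.208  0.0026] yaw_y 13.8 z [ 3.e-04  1.e-04 -1.e+00] F [0.9 0.3 2.8] open 0.0224 j [-0.26  0.51  0.45  2.2  -0.45  0.52  0.77]
```

```bash
python3 -m crank '{"dp":[[0,0,-0.02],[0,0,-0.04],[0,0,-0.04],[0.0348,0.0346,0],[0.0348,0.0346,0],[0.0348,0.0346,0],[0.0348,0.0346,0],[0.0348,0.0346,0],[0.0348,0.0346,0],[0,0,0.03],[0,0,0.02],[0,0,0],[0,0,0]],"turn":[[0,0,0],[0,0,0],[0,0,0],[0,0,0],[0,0,0],[0,0,0],[0,0,0],[0,0,0],[0,0,0],[0,0,0],[0,0,0],[0,0,0],[0,0,0]]}'; python3 go.py .6108 .1422 .042
python3 look.py scene 330 170 420 270 6 s4.png
```

```text
clock: 15.0
eef_pos: [0.6111, 0.1409, 0.0705]
tool_rot: [[-0.237, 0.971, 0.001], [0.971, 0.237, -0.0], [-0.0, 0.001, -1.0]]
ft_force: [-0.3, -0.2, -0.8]
opening: 0.0222
t 15.0 pos [0.6111 0.1409 0.0705] d_tool [0.0014 0.     0.0285] yaw_y 13.72 z [ 6.e-04 -0.e+00 -1.e+00] F [-0.3 -0.2 -0.8] open 0.0222 j [-0.68  0.62  0.5   1.82 -0.4   0.8   0.26]
```

View pics/s4.png

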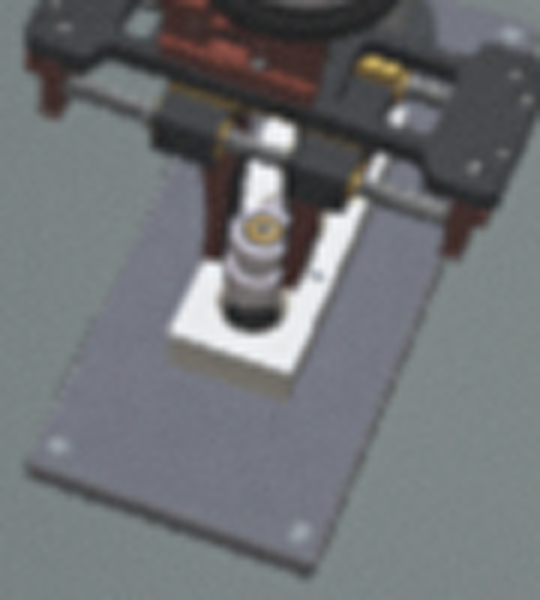

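```bash
python3 -m crank '{"dp":[[0.0005,0,0.006],[0,0,0.004],[0,0,0.002],[0,0,0],[0,0,0]],"turn":[[0,0,0],[0,0,0],[0,0,0],[0,0,0],[0,0,0]]}'; python3 go.py .6108 .1422 .042
```

```text
clock: 15.68
eef_pos: [0.6107, 0.1423, 0.0579]
tool_rot: [[-0.238, 0.971, 0.0], [0.971, 0.238, 0.0], [0.0, 0.0, -1.0]]
ft_force: [-0.9, 0.0, -0.4]
opening: 0.0219
t 15.68 pos [0.6107 0.1423 0.0579] d_tool [-0.0001  0.      0.0159] yaw_y 13.8 z [ 1.e-04  0.e+00 -1.e+00] F [-0.9  0.  -0.4] open 0.0219 j [-0.68  0.64  0.48  1.83 -0.41  0.78  0.26]
```

```bash
python3 -m crank '{"dp":[[0,0,0.002],[0,0,0.002],[0,0,0.002],[0,0,0],[0,0,0]],"turn":[[0,0,0],[0,0,0],[0,0,0],[0,0,0],[0,0,0]]}'; python3 go.py .6108 .1422 .042
```

```text
clock: 16.3
eef_pos: [0.6107, 0.1423, 0.0519]
tool_rot: [[-0.239, 0.971, 0.0], [0.971, 0.239, -0.0], [-0.0, 0.0, -1.0]]
ft_force: [0.0, -0.5, -0.5]
opening: 0.022
t 16.3 pos [0.6107 0.1423 0.0519] d_tool [-0.0001  0.0001  0.0099] yaw_y 13.8 z [ 0. -0. -1.] F [ 0.  -0.5 -0.5] open 0.022 j [-0.67  0.65  0.48  1.83 -0.41  0.77  0.27]
```

```bash
python3 -m crank '{"dp":[[0,0,0.002],[0,0,0.002],[0,0,0.002],[0,0,0.0015],[0,0,0.001],[0,0,0],[0,0,0]],"turn":[[0,0,0],[0,0,0],[0,0,0],[0,0,0],[0,0,0],[0,0,0],[0,0,0]]}'; python3 go.py .6108 .1422 .042
```

```text
clock: 17.18
eef_pos: [0.6107, 0.1423, 0.0434]
tool_rot: [[-0.239, 0.971, 0.0], [0.971, 0.239, 0.0], [0.0, 0.0, -1.0]]
ft_force: [0.0, -0.1, -0.8]
opening: 0.0221
t 17.18 pos [0.6107 0.1423 0.0434] d_tool [-0.0001  0.0001  0.0014] yaw_y 13.8 z [ 1.e-04  0.e+00 -1.e+00] F [ 0.  -0.1 -0.8] open 0.0221 j [-0.67  0.66  0.47  1.83 -0.42  0.75  0.27]
```

```bash
python3 -m crank '{"dp":[[0,0,0.0007],[0,0,0.0005],[0,0,0.0003],[0,0,0]],"turn":[[0,0,0],[0,0,0],[0,0,0],[0,0,0]]}'; python3 go.py .6108 .1422 .042
```

```text
clock: 17.68
eef_pos: [0.6107, 0.1423, 0.0421]
tool_rot: [[-0.238, 0.971, 0.0], [0.971, 0.238, 0.0], [0.0, 0.0, -1.0]]
ft_force: [-0.9, 0.3, 3.4]
opening: 0.0221
t 17.68 pos [0.6107 0.1423 0.0421] d_tool [-0.0001  0.0001  0.0001] yaw_y 13.8 z [ 0.e+00  2.e-04 -1.e+00] F [-0.9  0.3  3.4] open 0.0221 j [-0.67  0.66  0.47  1.83 -0.42  0.75  0.27]
```

```bash
python3 -m crank '{"dp":[[0,0,0],[0,0,0],[0,0,-0.004],[0,0,-0.03],[0,0,-0.04],[0,0,-0.05],[0,0,0],[0,0,0],[0,0,0],[0,0,0],[0,0,0],[0,0,0],[0,0,0],[0,0,0]],"turn":[[0,0,0],[0,0,0],[0,0,0],[0,0,0],[0,0,0],[0,0,-10],[0,0,-10],[0,0,-10],[0,0,-10],[0,0,-10],[0,0,-10],[0,0,-10],[0,0,-10],[0,0,-10]]}' 0.5; python3 go.py .518 -.34 .1
cat > loup.py <<'E'
from h import *
P={n:dict(np.load(n+".npz")) for n in("scene","top")}
S=8
for n,b in(("top",(405,220,460,312)),("scene",(155,325,250,390))):
    p=P[n];x0,y0,x1,y1=b
    g=cv2.resize(p["img"][y0:y1,x0:x1],None,fx=S,fy=S,interpolation=cv2.INTER_CUBIC)
    gr=g.max(2)
    m=(gr<60).astype(np.uint8);m=cv2.morphologyEx(m,cv2.MORPH_OPEN,np.ones((15,15)))
    cs,_=cv2.findContours(m,0,1);c=max(cs,key=cv2.contourArea);q=cv2.boxPoints(cv2.minAreaRect(c))
    q=(q+.5)/S-.5+[x0,y0]
    W=np.array([atz(p,u,.016)[:2] for u in q]);L=[np.linalg.norm(W[i]-W[i-1]) for i in range(4)]
    print(n,"handle centre",np.round(W.mean(0),4),"sides",np.round(L,4))
    i=int(np.argmax(L));v=W[i]-W[i-1];v=v/np.linalg.norm(v);v*=np.sign(v[0]);print(" dir",np.degrees(np.arctan2(v[1],v[0])), "lens from handle",np.round(W.mean(0)+v*.0975,4))
    m=(gr>np.median(gr)+30).astype(np.uint8);m=cv2.morphologyEx(m,cv2.MORPH_OPEN,cv2.getStructuringElement(cv2.MORPH_ELLIPSE,(61,61)))
    cs,_=cv2.findContours(m,0,1);c=max(cs,key=cv2.contourArea);e=cv2.fitEllipse(c)
    u=(np.array(e[0])+.5)/S-.5+[x0,y0];print(" glass",np.round(u,2),np.round(np.array(e[1])/S,1),np.round(atz(p,u,.009)[:2],4))
    cv2.drawContours(g,[c],0,(0,0,255),2);cv2.polylines(g,[((q-[x0,y0]+.5)*S).astype(np.int32)],True,(0,255,0),2);cv2.imwrite(f"pics/l_{n}.png",cv2.resize(g,None,fx=.75,fy=.75))
E
python3 loup.py
```

```text
clock: 19.42
eef_pos: [0.6107, 0.1421, 0.1661]
tool_rot: [[-0.97, -0.244, 0.0], [-0.244, 0.97, -0.0], [-0.0, -0.0, -1.0]]
ft_force: [0.5, -0.7, 0.3]
opening: 0.0439
t 19.43 pos [0.6107 0.1421 0.1661] d_tool [ 0.2075 -0.4449  0.0661] yaw_y 104.12 z [ 2.e-04 -2.e-04 -1.e+00] F [ 0.5 -0.7  0.3] open 0.0439 j [-0.46  0.46  0.18  1.74 -0.1   0.95  1.57]
top handle centre [ 0.4798 -0.3451] sides [0.0992 0.0201 0.0992 0.02  ]
 dir 12.99193306730667 lens from handle [ 0.5748 -0.3231]
 glass [430.02 242.43] [22.8 22.9] [ 0.5768 -0.3227]
scene handle centre [ 0.4807 -0.3462] sides [0.096  0.0189 0.0969 0.0184]
 dir 12.382878660113137 lens from handle [ 0.576  -0.3253]
 glass [227.16 367.16] [24.9 29.2] [ 0.5794 -0.3238]
```

```bash
python3 -c "
import cv2,numpy as np
a=cv2.imread('pics/l_top.png');b=cv2.imread('pics/l_scene.png');h=max(a.shape[0],b.shape[0])
f=lambda i:cv2.copyMakeBorder(i,0,h-i.shape[0],0,0,0)
c=np.hstack([f(a),f(b)]);s=min(800/c.shape[1],600/c.shape[0]);cv2.imwrite('pics/l_both.png',cv2.resize(c,None,fx=s,fy=s))"
```

```text
(no output)
```

View pics/l_both.png

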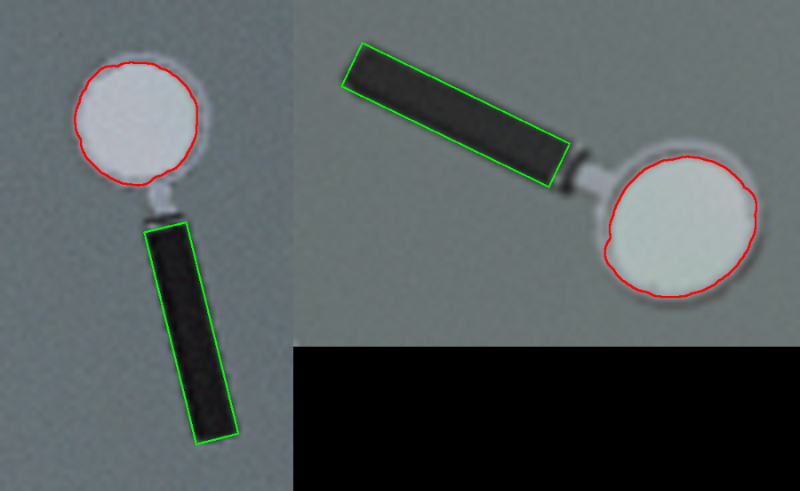

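```bash
python3 -m crank '{"dp":[[0,0,0],[0.0221,-0.0496,0],[0.0221,-0.0496,0],[0.0221,-0.0496,0],[0.0221,-0.0496,0],[0.0221,-0.0496,0],[0.0221,-0.0496,0],[0.0221,-0.0496,0],[0.0221,-0.0496,0],[0.0221,-0.0496,0],[0,0,0.04],[0,0,0.04],[0,0,0],[0,0,0]],"turn":[[0,0,1.2],[0,0,0],[0,0,0],[0,0,0],[0,0,0],[0,0,0],[0,0,0],[0,0,0],[0,0,0],[0,0,0],[0,0,0],[0,0,0],[0,0,0],[0,0,0]]}'; python3 go.py .516 -.337 .003
python3 look.py scene 120 290 270 400 5 s5.png;python3 look.py top 140 180 300 300 5 t5.png
```

```text
clock: 21.18
eef_pos: [0.5147, -0.3372, 0.0872]
tool_rot: [[-0.976, -0.216, 0.001], [-0.216, 0.976, -0.001], [-0.001, -0.001, -1.0]]
ft_force: [0.7, 0.4, 0.8]
opening: 0.0444
t 21.18 pos [ 0.5147 -0.3372  0.0872] d_tool [-0.0012 -0.      0.0842] yaw_y 102.5 z [ 1.2e-03 -9.0e-04 -1.0e+00] F [0.7 0.4 0.8] open 0.0444 j [ 0.27  0.55  0.28  1.83 -0.2   0.79  2.44]
```

View pics/s5.png

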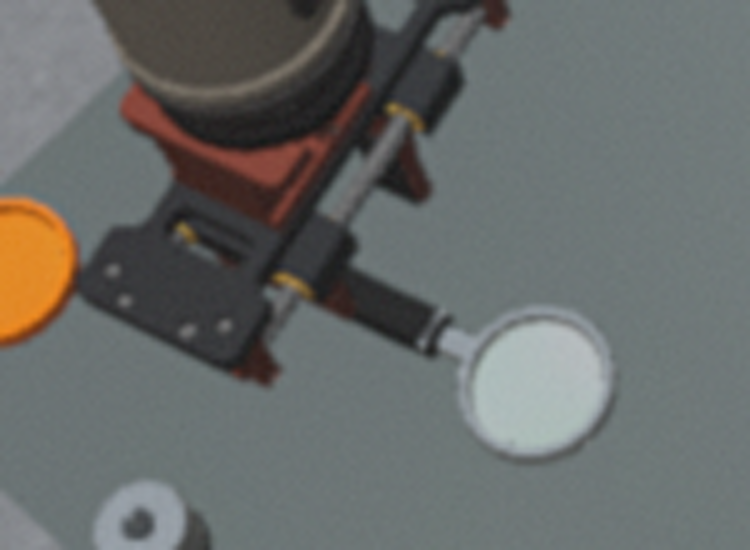

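View pics/t5.png

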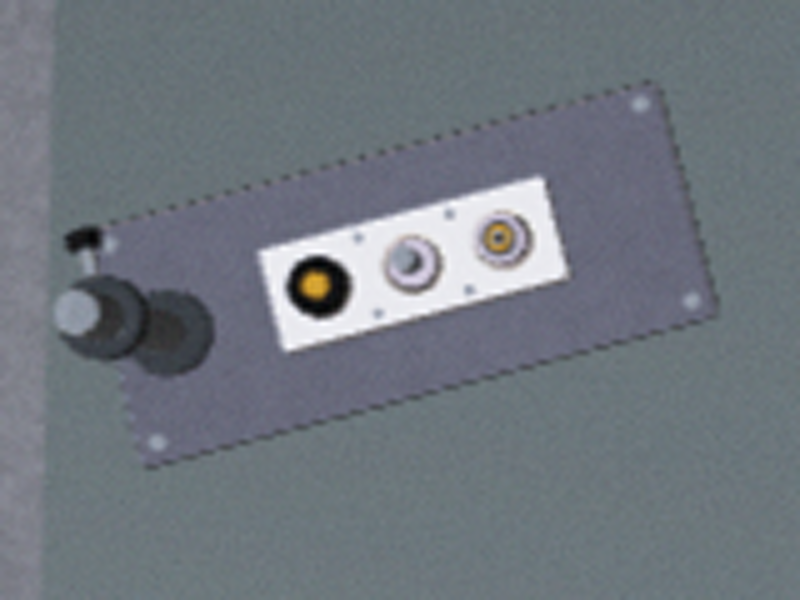

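```bash
python3 -m crank '{"dp":[[0,0,0.03],[0,0,0.025],[0,0,0.015],[0,0,0.0085],[0,0,0],[0,0,0],[0,0,0]],"turn":[[0,0,0],[0,0,0],[0,0,0],[0,0,0],[0,0,0],[0,0,0],[0,0,0]]}'; python3 go.py .516 -.337 .003; python3 - <<'E'
from h import *
p=dict(np.load("scene.npz"))
print(atz(p,(227.0,366.2),.012),atz(p,(227.0,366.2),.006))
E
```

```text
clock: 22.15
eef_pos: [0.5144, -0.3371, 0.008]
tool_rot: [[-0.976, -0.218, 0.001], [-0.218, 0.976, -0.001], [-0.001, -0.001, -1.0]]
ft_force: [-0.5, -0.2, -0.7]
opening: 0.0439
t 22.15 pos [ 0.5144 -0.3371  0.008 ] d_tool [-0.0016 -0.0003  0.0051] yaw_y 102.59 z [ 1.1e-03 -5.0e-04 -1.0e+00] F [-0.5 -0.2 -0.7] open 0.0439 j [ 0.3   0.66  0.24  1.86 -0.24  0.65  2.48]
[ 0.57883507 -0.32299059  0.012     ] [ 0.57667045 -0.32202557  0.006     ]
```

```bash
python3 -m crank '{"dp":[[-0.0012,0,0.0025],[0,0,0.0015],[0,0,0],[0,0,0]],"turn":[[0,0,0],[0,0,0],[0,0,0],[0,0,0]]}'; python3 go.py .516 -.337 .003; python3 -m crank '{"dp":[[0,0,0],[0,0,0],[0,0,0],[0,0,0],[0,0,0]],"turn":[[0,0,0],[0,0,0],[0,0,0],[0,0,0],[0,0,0]]}' 1; python3 go.py .516 -.337 .003
```

```text
clock: 22.65
eef_pos: [0.515, -0.3365, 0.0033]
tool_rot: [[-0.976, -0.218, -0.0], [-0.218, 0.976, 0.0], [0.0, 0.0, -1.0]]
ft_force: [0.1, 0.1, 0.6]
opening: 0.0437
t 22.65 pos [ 0.515  -0.3365  0.0033] d_tool [-0.0008 -0.0007  0.0003] yaw_y 102.6 z [-2.e-04  1.e-04 -1.e+00] F [0.1 0.1 0.6] open 0.0437 j [ 0.3   0.67  0.24  1.86 -0.24  0.64  2.48]
clock: 23.28
eef_pos: [0.5151, -0.3366, 0.0034]
tool_rot: [[-0.976, -0.218, 0.0], [-0.218, 0.976, -0.0], [-0.0, -0.0, -1.0]]
ft_force: [0.9, -0.2, -0.8]
opening: 0.0176
t 23.27 pos [ 0.5151 -0.3366  0.0034] d_tool [-0.0008 -0.0006  0.0004] yaw_y 102.6 z [ 1.e-04 -1.e-04 -1.e+00] F [ 0.9 -0.2 -0.8] open 0.0176 j [ 0.3   0.67  0.24  1.86 -0.24  0.64  2.48]
```

```bash
python3 -m crank '{"dp":[[0,0,-0.01],[0,0,-0.03],[0,0,-0.05],[0,0,-0.05],[0,0,-0.02],[0,0,0],[0,0,0]],"turn":[[0,0,0],[0,0,0],[0,0,0],[0,0,0],[0,0,0],[0,0,0],[0,0,0]]}'; python3 go.py .515 -.337 .15
python3 look.py scene 120 250 270 360 5 s6.png
python3 - <<'E'
from h import *
t=np.linspace(0,2*np.pi,80)
out=[]
for n,b in(("scene",(375,105,430,190)),("top",(140,215,200,265))):
    p=dict(np.load(n+".npz"));x0,y0,x1,y1=b;S=7
    im0=cv2.resize(p["img"][y0:y1,x0:x1],None,fx=S,fy=S,interpolation=cv2.INTER_CUBIC)
    row=[im0.copy()]
    im=im0.copy()
    def circ(z,rad,col):
        q=proj(p,np.c_[.5696+rad*np.cos(t),.3074+rad*np.sin(t),0*t+z]);cv2.polylines(im,[((q-[x0,y0]+.5)*S).astype(np.int32)],True,col,1)
    circ(.184,.010,(255,0,0));circ(.014,.010,(255,0,255))
    for z,c in((.120,(0,0,255)),(.130,(0,255,0)),(.140,(0,255,255))): circ(z,.019,c)
    row.append(im);out.append(np.hstack(row))
h=max(o.shape[0] for o in out)
for n,o in zip(("scene","top"),out): cv2.imwrite(f"pics/col_{n}.png",o if o.shape[1]<800 and o.shape[0]<600 else cv2.resize(o,None,fx=.9,fy=.9))
E
```

```text
clock: 24.15
eef_pos: [0.5144, -0.3359, 0.1623]
tool_rot: [[-0.976, -0.218, -0.002], [-0.218, 0.976, 0.001], [0.001, 0.001, -1.0]]
ft_force: [0.2, -0.3, -1.2]
opening: 0.0179
t 24.15 pos [ 0.5144 -0.3359  0.1623] d_tool [-0.0003 -0.0012  0.0123] yaw_y 102.61 z [-0.0015  0.001  -1.    ] F [ 0.2 -0.3 -1.2] open 0.0179 j [ 0.24  0.45  0.31  1.78 -0.17  0.94  2.42]
```

View pics/s6.png

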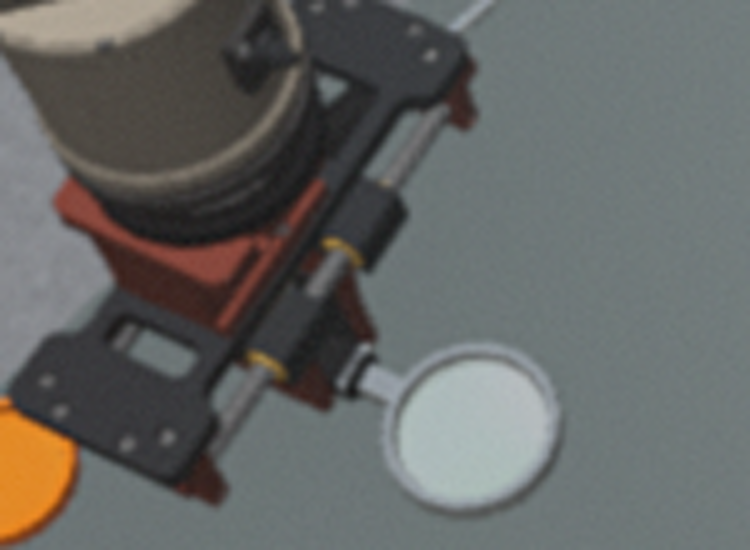

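View pics/col_scene.png

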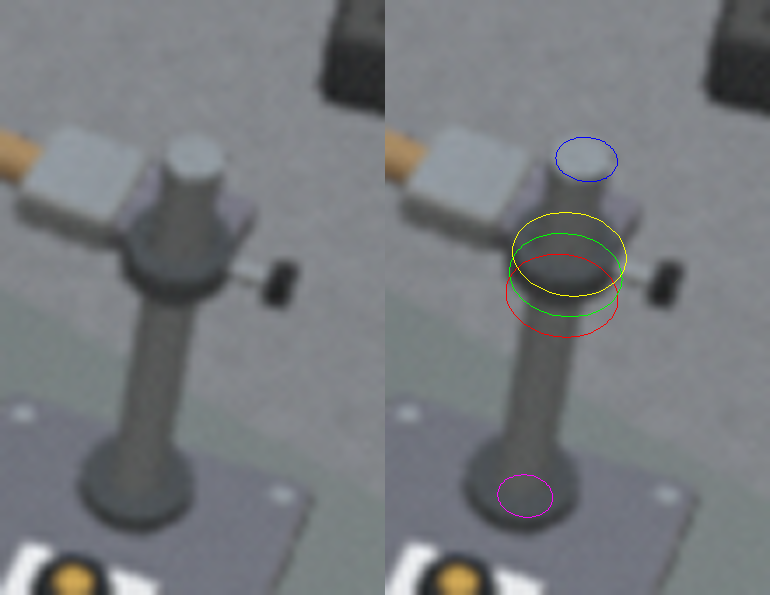

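View pics/col_top.png

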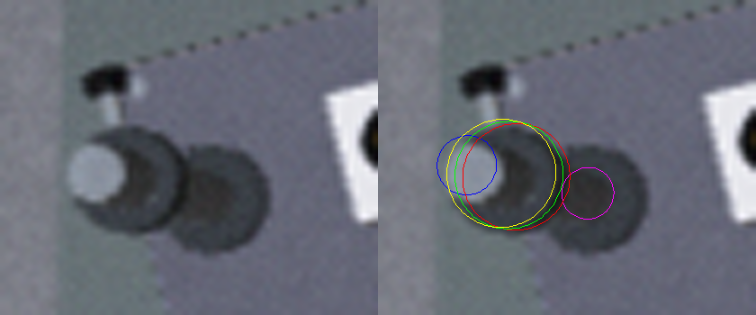

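```bash
python3 - <<'E'
from h import *
t=np.linspace(0,2*np.pi,160)
# average several frames for noise
acc=[];
for _ in range(4):
    p=r.snapshot("scene");acc.append(p["img"].astype(float))
A=np.mean(acc,0);np.save("sceneavg.npy",A)
x0,y0,x1,y1=385,120,425,165;S=10
im=cv2.resize(A[y0:y1,x0:x1].astype(np.float32),None,fx=S,fy=S,interpolation=cv2.INTER_CUBIC)
im=np.clip((im-20)*2.0,0,255).astype(np.uint8)
outs=[im]
def circ(im,z,rad,col,sh=(-1.0,-.3)):
    q=proj(p,np.c_[.5696+rad*np.cos(t),.3074+rad*np.sin(t),0*t+z])+sh;cv2.polylines(im,[((q-[x0,y0]+.5)*S).astype(np.int32)],True,col,1)
b=im.copy()
circ(b,.184,.010,(255,0,0))
circ(b,.147,.019,(0,255,0));circ(b,.133,.019,(0,255,255))
outs.append(b);o=np.hstack(outs);cv2.imwrite("pics/col2.png",o);print(o.shape)
# profile down the column-centre line in front
for x in (398,400,402,404):print(x,A[120:165,x].mean(1).round().astype(int).tolist())
E
```

```text
(450, 800, 3)
398 [140, 139, 142, 140, 138, 138, 136, 131, 113, 96, 86, 85, 85, 83, 80, 81, 81, 83, 84, 85, 85, 86, 85, 85, 78, 61, 55, 56, 68, 84, 90, 89, 89, 90, 89, 88, 89, 89, 88, 89, 89, 88, 87, 87, 87]
400 [142, 143, 142, 139, 143, 151, 154, 157, 156, 141, 106, 87, 86, 87, 89, 88, 89, 89, 88, 89, 89, 88, 86, 87, 82, 64, 57, 54, 64, 82, 88, 86, 86, 86, 86, 86, 86, 88, 91, 95, 94, 96, 103, 109, 115]
402 [142, 140, 139, 141, 148, 156, 156, 154, 156, 152, 123, 94, 87, 87, 87, 87, 87, 86, 87, 86, 86, 86, 85, 86, 82, 65, 54, 56, 74, 93, 101, 105, 109, 117, 123, 131, 134, 135, 135, 137, 136, 134, 132, 131, 131]
404 [143, 142, 138, 137, 144, 155, 160, 159, 158, 150, 115, 87, 82, 82, 83, 83, 84, 83, 80, 79, 80, 82, 85, 83, 71, 56, 53, 82, 124, 136, 139, 142, 143, 142, 140, 139, 141, 140, 138, 138, 138, 138, 134, 130, 130]
```

View pics/col2.png

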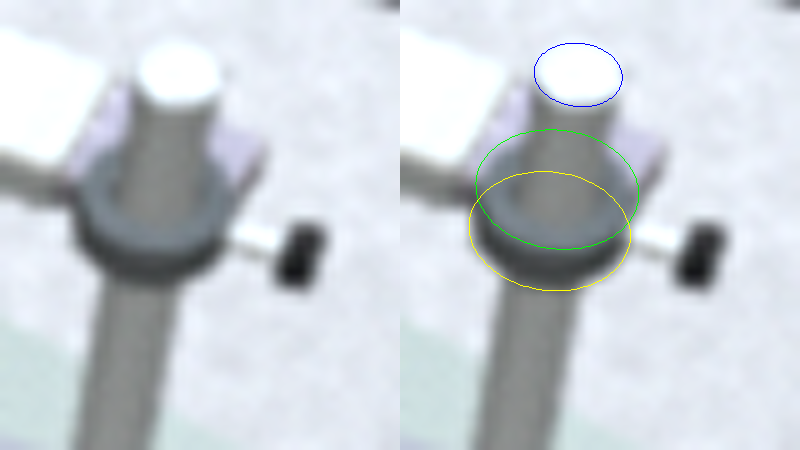

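Collar top fits at z≈0.147 m, scaled from the column top at 0.184. Now I carry the loupe over pocket 3.

```bash
python3 -m crank '{"dp":[[-0.0075,0.025,0],[-0.0135,0.045,0],[-0.0135,0.045,0],[-0.0135,0.045,0],[-0.0135,0.045,0],[-0.0135,0.045,0],[-0.0135,0.045,0],[-0.0135,0.045,0],[-0.0135,0.045,0],[-0.0135,0.045,0],[-0.005,0.016,0],[0,0,0],[0,0,0],[0,0,0]],"turn":[[0,0,0],[0,0,0],[0,0,0],[0,0,0],[0,0,0],[0,0,0],[0,0,0],[0,0,0],[0,0,0],[0,0,0],[0,0,0],[0,0,0],[0,0,0],[0,0,0]]}'; python3 go.py .5482 .1283 .1444
```

```text
clock: 26.15
eef_pos: [0.5487, 0.1259, 0.1634]
tool_rot: [[-0.977, -0.215, -0.0], [-0.215, 0.977, -0.001], [0.0, -0.001, -1.0]]
ft_force: [0.5, -0.4, -0.0]
opening: 0.0176
t 26.15 pos [0.5487 0.1259 0.1634] d_tool [-0.      0.0024  0.019 ] yaw_y 102.44 z [-0.e+00 -6.e-04 -1.e+00] F [ 0.5 -0.4 -0. ] open 0.0176 j [-0.48  0.36  0.18  1.9  -0.08  0.89  1.53]
```

```bash
python3 -m crank '{"dp":[[0,0.001,0.01],[0,0,0.007],[0,0,0],[0,0,0],[0,0,0]],"turn":[[0,0,0],[0,0,0],[0,0,0],[0,0,0],[0,0,0]]}'; python3 go.py .5482 .1283 .1444
cat > fin.py <<'E'
import sys
from h import *
t=np.linspace(0,2*np.pi,160)
s=r.sense();T=np.array(s["eef_pos"]);R=np.array(s["tool_rot"])
L=T-R[:,0]*.064-R[:,2]*.0026; print("lens est",np.round(L,4))
for n,b in(("scene",(335,125,425,245)),("top",(195,190,285,280))):
    A=[]
    for _ in range(3): p=r.snapshot(n);A.append(p["img"].astype(np.float32))
    A=np.mean(A,0);x0,y0,x1,y1=b;S=5 if n=="scene" else 6
    im=cv2.resize(A[y0:y1,x0:x1],None,fx=S,fy=S,interpolation=cv2.INTER_CUBIC).clip(0,255).astype(np.uint8);o=im.copy()
    def circ(c,rad,col):
        q=proj(p,np.c_[c[0]+rad*np.cos(t),c[1]+rad*np.sin(t),0*t+c[2]]);cv2.polylines(o,[((q-[x0,y0]+.5)*S).astype(np.int32)],True,col,1)
    circ(L+[0,0,.006],.032,(0,0,255));circ(L-[0,0,.006],.032,(0,255,255));circ((.6107,.1423,.058),.012,(0,255,0));circ((.5696,.3074,.147),.019,(255,0,0))
    cv2.imwrite(f"pics/{sys.argv[1]}_{n}.png",np.hstack([im,o])[:600,:] if im.shape[1]*2<=800 else cv2.resize(np.hstack([im,o]),None,fx=800/(2*im.shape[1]),fy=800/(2*im.shape[1])))
    np.save(f"{sys.argv[1]}_{n}.npy",A)
E
python3 fin.py f1
```

```text
clock: 26.78
eef_pos: [0.5486, 0.129, 0.1466]
tool_rot: [[-0.976, -0.218, 0.0], [-0.218, 0.976, 0.0], [-0.0, 0.0, -1.0]]
ft_force: [-0.2, 0.1, -0.8]
opening: 0.0178
t 26.77 pos [0.5486 0.129  0.1466] d_tool [ 0.0005 -0.0006  0.0022] yaw_y 102.6 z [ 4.e-04  2.e-04 -1.e+00] F [-0.2  0.1 -0.8] open 0.0178 j [-0.48  0.38  0.17  1.91 -0.09  0.86  1.53]
lens est [0.611  0.143  0.1492]
```

View pics/f1_scene.png

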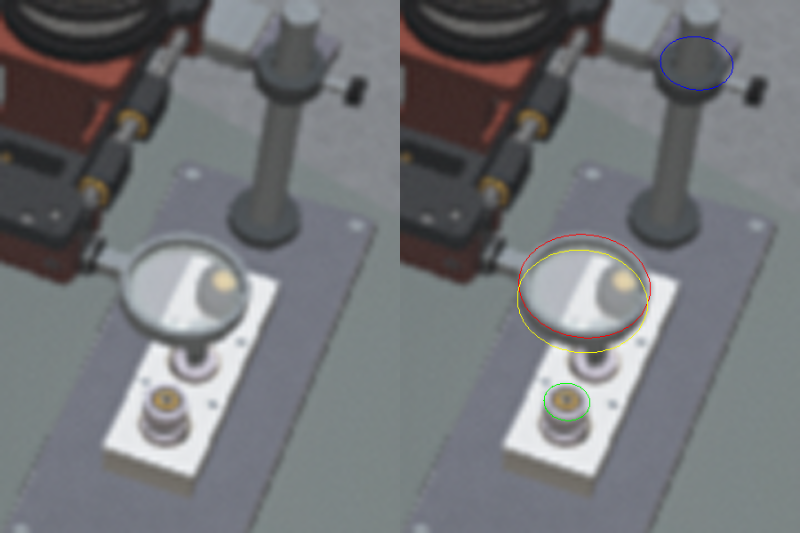

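View pics/f1_top.png

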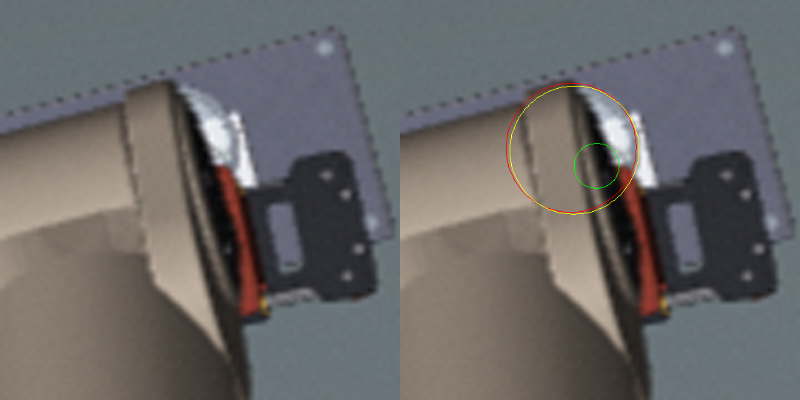

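```bash
python3 -m crank '{"dp":[[0.0007,-0.0008,0.0022],[0,0,0],[0,0,0],[0,0,0],[0,0,0],[0,0,0]],"turn":[[0,0,0],[0,0,0],[0,0,0],[0,0,0],[0,0,0],[0,0,0]]}'; python3 go.py .5482 .1281 .1444; python3 fin.py f2
python3 - <<'E'
import numpy as np,cv2
a=np.load("sceneavg.npy");b=np.load("f2_scene.npy")
d=np.abs(a-b).mean(2)[:,:]
# anything moved outside arm? collar area and pinch
print(d[120:165,385:425].max().round(),d[180:200,378:395].max().round())
E
```

```text
clock: 27.82
eef_pos: [0.5479, 0.128, 0.1442]
tool_rot: [[-0.976, -0.218, 0.0], [-0.218, 0.976, 0.0], [-0.0, 0.0, -1.0]]
ft_force: [-0.4, 0.2, -0.8]
opening: 0.0179
t 27.82 pos [0.5479 0.128  0.1442] d_tool [-0.0003 -0.     -0.0002] yaw_y 102.6 z [ 1.e-04  1.e-04 -1.e+00] F [-0.4  0.2 -0.8] open 0.0179 j [-0.48  0.38  0.17  1.91 -0.09  0.85  1.53]
lens est [0.6103 0.142  0.1468]
5.0 139.0
```

View pics/f2_scene.png

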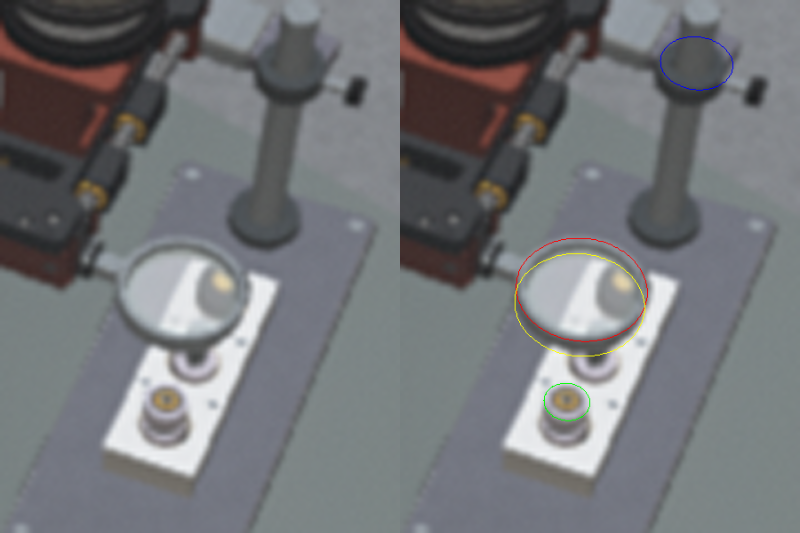

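```bash
python3 -c "
from station import r
print(r.finish_job())"; python3 go.py .5482 .1281 .1444
```

```text
the job is handed in; nothing more can be done
None
the job is handed in; nothing more can be done
```

I put the tension post in the middle pocket first, then the guide roller in the end pocket. I then took the grey loupe by its handle and handed the job in at about 28 s, still holding it over the guide roller.

**Parts:**
- Both parts were lowered until they touched the pocket floor, with about 6 N on the post and 3 N on the roller.
- The floor heights read about 22 mm for both, as they should.
- The top picture shows both standing upright, and the collar area was unchanged between pictures.

**Loupe:**
- From the arm's pose, the lens centre is at about (0.610, 0.142, 0.147) m, level and with no contact force.
- The roller's axis is at about (0.611, 0.142).
- The collar's top face measured 0.147 m, give or take about 1 mm.

**Not fully certain:**
- The last check of the lens over the roller rests on the scene camera, which agrees to about 1 mm. From above, the arm hid the lens.
- The two cameras disagreed with each other by 1–3 mm throughout.

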